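# Make up two panel-builder's kits of breakers and fuses

### The job

Make up the two kits: the tray with two bays gets the triple-pole breaker in its large bay, and the tray with three bays gets the single-pole breaker in its narrow bay and the double-pole breaker in its middle bay, each standing flat, toggles up and lengthwise in its bay. Each tray also gets one fuse laid along its V-shaped cradle: always take the end fuse, the one at the stop of the sloped track, let the next roll down, and leave the last fuse resting at the stop. Set everything down gently, without dropping it.

Things in the scene. Friction and masses are not known exactly. Their poses are not given: they have to be found in the camera images.
- breaker_single: Single-pole circuit breaker on its back, loose: white, 85 x 18 mm (x, y), one teal toggle up. Origin: centre of underside, z up. Body 46 mm high; above it a nose 45 mm long in x, centred, also 18 mm wide, to 64 mm; toggle to 70 mm. Grip by the flat sides (+y, -y), e.g. the nose 50 mm up. About 120 g. One of three standing in a row on the bench, in varying order.
- breaker_double: Double-pole circuit breaker on its back, loose: white, 85 x 36 mm (x, y), two teal toggles up. Origin: centre of underside, z up. Body 46 mm high; above it a nose 45 mm long in x, centred, also 36 mm wide, to 64 mm; toggle to 70 mm. Grip by the flat sides (+y, -y), e.g. the nose 50 mm up. About 240 g. One of three standing in a row on the bench, in varying order.
- breaker_triple: Triple-pole circuit breaker on its back, loose: white, 85 x 54 mm (x, y), three teal toggles up. Origin: centre of underside, z up. Body 46 mm high; above it a nose 45 mm long in x, centred, also 54 mm wide, to 64 mm; toggle to 70 mm. Grip by the flat sides (+y, -y), e.g. the nose 50 mm up. About 360 g. One of three standing in a row on the bench, in varying order.
- fuse_1: Bottle fuse: white ceramic barrel 30 mm diameter, 38 mm long, with a steel end cap 14 mm diameter, 10 mm long at each end (58 mm over all); about 70 g; all three alike. Origin: its centre; x along its axis (y and z turn as it rolls). Starts as the end fuse, against the stop, lying along the track's x.
- fuse_2: Bottle fuse: white ceramic barrel 30 mm diameter, 38 mm long, with a steel end cap 14 mm diameter, 10 mm long at each end (58 mm over all); about 70 g; all three alike. Origin: its centre; x along its axis (y and z turn as it rolls). Starts second on the track, touching the end fuse; rolls to the stop when that is taken.
- fuse_3: Bottle fuse: white ceramic barrel 30 mm diameter, 38 mm long, with a steel end cap 14 mm diameter, 10 mm long at each end (58 mm over all); about 70 g; all three alike. Origin: its centre; x along its axis (y and z turn as it rolls). Starts third (uppermost) on the track; rolls down as those before it are taken.
- track: Sloped dark steel track, fixed. Origin: centre of foot on the bench; y downhill (12 degrees) to the stop, x level across, z up. Fuse at the stop: centre (0, 38, 68) mm. Deck there 40 mm wide, so both fuse caps overhang: grip the two end faces from above. Stop 20 mm high. Side guides (66 mm over all) only uphill of y = +5 mm. When the end fuse is lifted off, the rest roll down in a second.
- tray_two_bay: Beige kit tray with two bays, 138 x 162 mm (x, y), fixed. Origin: centre of underside, z up. Floor 4 mm thick, rim 12 high, 4 thick; divider 10 mm high along x at y = +15 mm. Large bay: centre (0, -32), 130 x 90 mm. Fuse bay: centre (0, 47), with black V-shaped cradle, V along x, 40 mm long, 42 wide, 29 high. A fuse lies in it along x, its centre at (0, 47, 37) mm.
- tray_three_bay: Beige tray with three bays, 138 x 190 mm (x, y), fixed. Origin: centre of underside, z up. Floor 4 mm thick, rim 12 high, 4 thick; dividers 10 mm high along x at y = -45 and +29 mm. Narrow bay: centre (0, -69), 130 x 44 mm. Middle bay: (0, -8), 130 x 70. Fuse bay: (0, 61), with black V-shaped cradle, V along x, 40 mm long, 42 wide, 29 high. A fuse lies in it along x, its centre at (0, 61, 37) mm.
Not all that is in view belongs to the job. What is shaped like the fuse_2 but black or turquoise is not meant.

How it is judged:
By the outcome, as a careful person would: the job done as asked, in the order asked, and still so for the second after the job is handed in, with the robot touching nothing.
It also fails if it takes over 115 s, if anything falls off the work surface, if the arm or the gripper's body presses on something with over 40 N, if the wrist force passes 120 N, or if a joint passes its speed limit or range.

### The arm

A 6-joint arm with a two-finger parallel gripper is mounted at the origin on the work surface. World frame = base frame: x ahead of the robot, y to its left, z up, the work surface at z = 0. Lengths are in m, angles in degrees, forces in N, time in s.
With the tool pointing down it reaches from about 0.35 to 0.875 m from the base axis. Payload 4.2 kg.
Tool frame: the origin (TCP) lies midway between the tips of the shut fingers; the grasp point (between the pads) lies 19 mm behind it; z points along the fingers, y is the line along which they close (so a half turn about z gives the same grasp; the last joint's range is limited). The gripper opens to 87 mm and grips with 3 to 60 N. Pads are 19 mm wide; open, the fingers measure 117 mm over their backs; the gripper's body (75 mm by 190 mm) begins 51 mm behind the grasp point.
Start: joints at [-49.756, 22.042, 0.453, 0, -68.411, -14.817], TCP at [0.268, -0.564, 0.223] pointing down, gripper open.
Joint ranges: [-179.83, 179.83], [-69.29, 118.12], [-61.27, 80.66], [-181.25, 117.63], [-171.15, -9.14], [-177.46, 177.46]. Speed limits (degrees/s): [159.86, 159.86, 180, 180, 180, 180].

### API

Orientations are given as a 3x3 rotation matrix whose columns are the frame's x, y, z axes.
In Python, from station import r, cams gives the robot as it stands.
- The arm moves only by the tool play_rows, never from a script. Its argument "commands" is text: rows parted by semicolons, each of 6 numbers parted by spaces: the shift along the world's x, y, z normalised to -1 to 1, where 1 is 30 mm, then the turn, a rotation vector about the world's x, y, z normalised to -1 to 1, where 1 is 0.15 rad. A call has 1 to 20 rows; each row shifts and turns the commanded pose from where the row before left it; what a row does not reach is not made up. A row lasts 1/10 s, in which the tool goes at most 50 mm and 8.59 degrees, less where a joint would pass 70% of its speed; a pose out of reach is approached as far as the arm can. A call with a number of a shift or a turn outside -1 to 1 is refused whole. A call with a gripper value outside its range is refused whole. "grip" is the finger opening in mm, from 0 to 87, set as the call begins (left out, the last holds). The fingers move at their own pace and stop on an object; the grip force is fixed at half the most. Time passes only in rows, so rows that do not move let the fingers close. It gives the time, the measured TCP pose, the force, the opening and the grip force at its end, in the units of the state.
- r.sense(): the state, without advancing time (a new reading comes with each control period).
- cams.capture(name): name is "side" or "top"; returns (picture, depth): 420x560x3 uint8, blue, green, red; 420x560 float32, m along the optical axis (not along the pixel's ray), 0 where there is no reading.
- cams.camera_info(name): a dict with "mtx" (3x3 intrinsics, pixels), "R" (3x3) and "t" (3): a world point X has camera coordinates R X + t. Camera axes: x right, y down, z forward; pixel columns grow to the right and rows downward; lengths in m; the calibration is good to about 2 mm. A picture is of the moment at which its call begins. camera_info takes no time and is no camera call.
- r.finish_job(): hands the job in; it is judged then, once.
The state is a dict: "time_s": time; "joints": joint angles; "joint_velocities": joint speeds; "effort": joint torques, N m; "tcp_pos": TCP position; "ee_rot": TCP orientation; "wrist_force": force on the tool from outside, world axes, zero at the start; "moment": the same for the moment, N m; "gripper_width": opening from 0.0 (shut) to 1.0 (fully open); "gripper_force": force on a finger pad.
Only numpy, scipy, OpenCV 4.12 (cv2) and the standard library are available. Lean on these libraries where they do the work, as an engineer would, in place of code of your own. Each camera call takes 0.05 s, during which the arm holds its last target. There are 200 camera calls.

## Working session

There is one attempt and no reset: what is moved stays moved. The work goes in short steps, Python scripts to look and compute and a tool call to move; the robot and the scene stay as the last step left them, time stands still between calls to the robot, and variables do not carry over. Pictures are saved under pics/ and viewed, at most 14 in all, crops included, and the job is handed in when it is done.

Besides the shell and the picture viewer there is one more tool, called as a command line: name --argument value ..., lists and objects as JSON in quotes. play_rows: Moves the arm, as the interface text tells. Scaled input: -1 to 1 covers 30 mm each way for a shift and 0.15 rad each way for a turn. Its arguments: {"type":"object","properties":{"commands":{"type":"string"},"grip":{"type":"number"}},"required":["commands"]}

```bash
ls; mkdir -p pics; python3 - <<'E'
from station import r,cams
import cv2,numpy as np
for n in("top","side"):
    p,d=cams.capture(n); cv2.imwrite(f"pics/{n}0.png",p); np.save(f"pics/{n}0.npy",d)
    i=cams.camera_info(n); print(n,i["mtx"].round(1).tolist(),i["R"].round(3).tolist(),i["t"].round(3))
s=r.sense(); print(s["time_s"],s["tcp_pos"],s["ee_rot"],s["gripper_width"])
E
```

```text
pics
top [[485.0, 0.0, 275.1], [0.0, 485.0, 211.0], [0.0, 0.0, 1.0]] [[-0.006, -1.0, -0.016], [-0.989, 0.008, -0.149], [0.149, 0.015, -0.989]] [0.023 0.63  1.031]
side [[533.7, 0.0, 276.4], [0.0, 533.7, 214.0], [0.0, 0.0, 1.0]] [[0.99, -0.143, -0.013], [-0.112, -0.709, -0.697], [0.09, 0.691, -0.717]] [-0.597  0.111  1.095]
0.1 [ 0.26813687 -0.56394436  0.22155486] [[-9.03184419e-01 -4.29251551e-01 -1.00519210e-03]
 [-4.29252701e-01  9.03182716e-01  1.76049726e-03]
 [ 1.52175949e-04  2.02153511e-03 -9.99997945e-01]] 0.9983587989404974
```

View pics/top0.png

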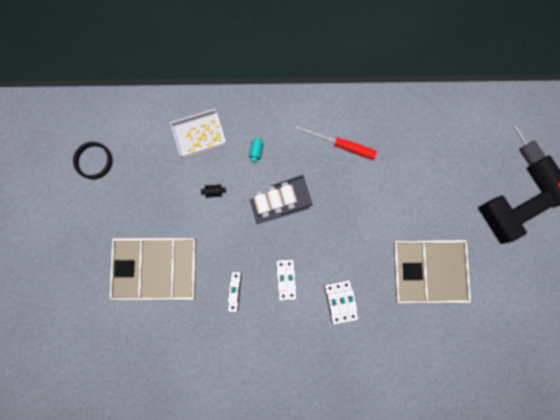

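View pics/side0.png

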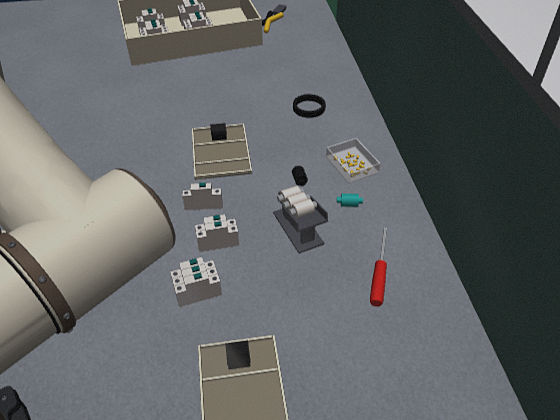

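The single, double and triple breakers in the row are at top-view (234,291), (286,280) and (342,302). The three-bay tray is at (153,269) and the two-bay tray at (432,271). The track is at (281,200), with its three white fuses at (262,203), (275,199) and (288,195).

Possible mix-ups:
- **Fuses:** the black one at (213,190) and the turquoise one at (257,149) are not wanted. I want the end white fuse at (262,203).
- **Breakers:** the ones in the far bin, at side-view (170,15), are not wanted.

Next I'll measure positions and take a close crop.

```bash
cat > h.py <<'E'
import numpy as np,cv2
from station import r,cams
def cloud(n,d):
    i=cams.camera_info(n);K,R,t=[np.array(i[k],float) for k in("mtx","R","t")]
    v,u=np.mgrid[:d.shape[0],:d.shape[1]]
    c=np.stack([(u-K[0,2])/K[0,0]*d,(v-K[1,2])/K[1,1]*d,d],-1)
    return (c-t.reshape(3))@R
def plane(n,uv,z):
    i=cams.camera_info(n);K,R,t=[np.array(i[k],float) for k in("mtx","R","t")]
    uv=np.atleast_2d(uv).astype(float)
    ray=np.c_[(uv-K[:2,2])/[K[0,0],K[1,1]],np.ones(len(uv))]@R; o=-R.T@t.reshape(3)
    return o+ray*((z-o[2])/ray[:,2])[:,None]
def rect(P):  # mm
    (c,s,a)=cv2.minAreaRect((P[:,:2]*1000).astype(np.float32))
    if s[0]<s[1]: s=s[::-1];a+=90
    return np.round(c,1),np.round(s,1),round((a+90)%180-90,1)
E
python3 - <<'E'
from h import *
for n,boxes in (("top",dict(s=(220,262,250,320),d=(268,252,306,308),t=(320,272,364,330),tr3=(100,230,204,308),tr2=(386,232,478,310),track=(240,168,320,230))),("side",dict(s=(178,178,228,213),d=(190,208,244,253),t=(165,252,226,308),tr3=(185,115,258,182),track=(265,180,335,255)))):
    d=np.load(f"pics/{n}0.npy");p=cv2.imread(f"pics/{n}0.png");X=cloud(n,d)
    g=X[340:400,100:400] if n=="top" else X[230:330,230:260]
    print(n,"bench z",np.median(g[...,2]).round(4),g[...,2].std().round(4))
    for k,(a,b,c,e) in boxes.items():
        Q=X[b:e,a:c].reshape(-1,3);C=p[b:e,a:c].reshape(-1,3).astype(int)
        if k in"sdt":
            for lo,hi in((.055,.08),(.038,.08)):
                m=(Q[:,2]>lo)&(Q[:,2]<hi)
                print(k,lo,m.sum(),rect(Q[m]),np.median(Q[m,2]).round(4))
            m=(C[:,0]-C[:,2]>40)&(C[:,0]<200)
            print("  teal",m.sum(),(Q[m,:2].mean(0)*1000).round(1))
        elif k[:2]=="tr" and k!="track":
            m=(Q[:,2]>.006)&(Q[:,2]<.018); print(k,m.sum(),rect(Q[m]))
            m=(Q[:,2]>.02)&(Q[:,2]<.04)|(C.max(1)<50); print("  cradle",m.sum(),rect(Q[m]),Q[m].mean(0))
        else:
            m=(C.min(1)>130)&(Q[:,2]>.05); print("fuses",m.sum(),rect(Q[m]),Q[m].max(0))
            m=(Q[:,2]>.02); print("track",rect(Q[m]))
            for lo in(.03,.05,.07,.08,.09,.1):
              m=(Q[:,2]>lo)&(Q[:,2]<lo+.01);print(lo,m.sum(),(Q[m].mean(0)*1000).round())
p=cv2.imread("pics/top0.png");q=cv2.imread("pics/side0.png")
cv2.imwrite("pics/crop1.png",np.hstack([cv2.resize(p[165:235,240:320],(400,350),interpolation=2),cv2.resize(q[180:255,265:345],(400,350),interpolation=2)]))
E
```

```text
top bench z -0.0003 0.0678
s 0.055 180 (array([455.2, 107.7]), array([43.6, 18. ]), -4.9) 0.0641
s 0.038 353 (array([455.4, 107.8]), array([84.3, 18.3]), -5.3) 0.0596
  teal 17 [458.1 108.2]
d 0.055 354 (array([480.1,  -5.4]), array([44.8, 35.9]), 4.1) 0.0639
d 0.038 650 (array([480.2,  -5.4]), array([85.1, 35.9]), 3.9) 0.0613
  teal 35 [483.2  -2.9]
t 0.055 551 (array([ 431.7, -124.1]), array([54. , 45.1]), -79.4) 0.0643
t 0.038 1030 (array([ 431.6, -124. ]), array([85. , 54.5]), 10.9) 0.0609
  teal 54 [ 436.1 -118.4]
tr3 1157 (array([511.2, 297.5]), array([191.7, 142.8]), 89.6)
  cradle 337 (array([499.3, 190. ]), array([378.9,  39.6]), 87.0) [0.50743738 0.35313431 0.04019151]
tr2 1304 (array([ 506.5, -344.3]), array([186.3, 155.6]), -89.4)
  cradle 350 (array([ 493.5, -152.3]), array([309.5,  38.9]), -88.4) [ 0.49698949 -0.28425735  0.0342948 ]
fuses 926 (array([583.9, -18. ]), array([208.6, 121.2]), 15.9) [0.69085845 0.06596496 1.11315391]
track (array([586.3, -16.4]), array([213. , 124.8]), 16.5)
0.03 0 [nan nan nan]
0.05 29 [639.  13.  57.]
0.07 564 [657.  -2.  75.]
0.08 537 [6
[... 426 characters left out ...]
8 (array([ 428.7, -121.9]), array([57.7, 45.2]), -79.7) 0.065
t 0.038 1269 (array([ 428.8, -122. ]), array([85.6, 58.2]), 10.4) 0.053
  teal 77 [ 433.2 -131.5]
tr3 1233 (array([506.3, 318.9]), array([286.1, 154.7]), -87.0)
  cradle 260 (array([504. , 361.6]), array([48.9, 39.9]), -89.4) [0.50387957 0.35741983 0.02176318]
fuses 553 (array([649.4,  17.3]), array([85.4, 57.5]), -73.8) [0.68546834 0.05859629 0.0986451 ]
track (array([ 614.6, -313.5]), array([919.3, 100.3]), 82.4)
0.03 50 [663. -36.  35.]
0.05 13 [626.  18.  56.]
0.07 524 [656. -17.  75.]
0.08 530 [650.   5.  85.]
0.09 198 [658. -12.  93.]
0.1 0 [nan nan nan]<stdin>:21: RuntimeWarning: Mean of empty slice.
  ret = um.true_divide(
```

View pics/crop1.png

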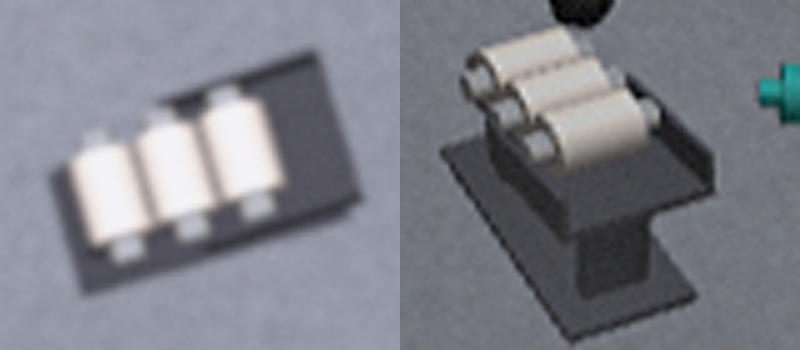

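The crop confirms it: the end fuse is the leftmost one, at the stop on the +y side (top view ≈(262,203)). The deck runs uphill to the right and is empty there. Next: clean tray and fuse poses.

```bash
python3 - <<'E'
from h import *
for n,boxes in (("top",dict(tr3=(100,230,204,308),tr2=(386,232,478,310),track=(240,168,320,230))),("side",dict(tr3=(185,115,258,182),tr2=(190,330,295,420),track=(265,180,335,255)))):
    d=np.load(f"pics/{n}0.npy");p=cv2.imread(f"pics/{n}0.png");X=cloud(n,d)
    for k,(a,b,c,e) in boxes.items():
        Q=X[b:e,a:c].reshape(-1,3);C=p[b:e,a:c].reshape(-1,3).astype(int)
        v,u=np.mgrid[b:e,a:c];uv=np.c_[u.ravel(),v.ravel()]
        if k!="track":
            m=(C[:,2]-C[:,0]>8).astype(np.uint8).reshape(e-b,c-a)
            cs=max(cv2.findContours(m,0,1)[0],key=cv2.contourArea)[:,0]+[a,b]
            print(n,k,"rim",rect(plane(n,cs,.012)))
            m=(C.max(1)<45).astype(np.uint8).reshape(e-b,c-a)
            cs=max(cv2.findContours(m,0,1)[0],key=cv2.contourArea)[:,0]+[a,b]
            print("   cradle z29",rect(plane(n,cs,.029)))
        else:
            w=(C.min(1)>120)&(Q[:,2]>.055)&(Q[:,2]<.12); P=Q[w]
            print(n,"fuses",w.sum(),rect(P))
            ps=np.radians(16.3);yv=np.array([-np.sin(ps),np.cos(ps)]);xv=np.array([np.cos(ps),np.sin(ps)])
            s=P[:,:2]@yv*1000;q=P[:,:2]@xv*1000
            h=[(round(x),round(P[(s>=x)&(s<x+4),2].max()*1000)) for x in np.arange(s.min(),s.max()-2,4)]
            print(h, s.min(),s.max())
            E=s>s.max()-26; print("end fuse axis range",q[E].min(),q[E].max())
E
```

```text
top tr3 rim (array([506. , 297.1]), array([189. , 134.3]), -89.6)
   cradle z29 (array([506.8, 357.2]), array([40.7, 31.1]), 89.6)
top tr2 rim (array([ 495.7, -330.6]), array([160.9, 135.5]), -89.7)
   cradle z29 (array([ 496. , -283.9]), array([37.7, 30.7]), 89.6)
top fuses 954 (array([658.4,   3.4]), array([121.7,  63.4]), -73.8)Traceback (most recent call last):
  File "<stdin>", line 19, in <module>
    return umr_maximum(a, axis, None, out, keepdims, initial, where)
ValueError: zero-size array to reduction operation maximum which has no identity
```

```bash
python3 - <<'E'
from h import *
for n,(a,b,c,e),tr in(("top",(240,168,320,230),(386,232,478,310)),("side",(265,180,335,255),(190,330,295,420))):
    d=np.load(f"pics/{n}0.npy");p=cv2.imread(f"pics/{n}0.png");X=cloud(n,d)
    hsv=cv2.cvtColor(p,cv2.COLOR_BGR2HSV)[b:e,a:c];C=p[b:e,a:c].astype(int)
    m=((C[...,2]>=C[...,0])&(C.min(2)>110)).astype(np.uint8)   # warm white barrels
    n_,_,st,ce=cv2.connectedComponentsWithStats(m);i=1+st[1:,4].argmax()
    l=cv2.connectedComponents(m)[1]==i;P=X[b:e,a:c][l];P=P[(P[:,2]>.05)&(P[:,2]<.11)]
    R=rect(P);print(n,"barrels",st[i],R)
    ps=np.radians(16.2);yv=np.array([-np.sin(ps),np.cos(ps)]);xv=np.array([np.cos(ps),np.sin(ps)])
    s=P[:,:2]@yv*1000;q=P[:,:2]@xv*1000
    print([(x,int(P[(s>=x)&(s<x+4),2].max()*1000)) for x in range(-190,-90+20,4) if((s>=x)&(s<x+4)).any()],s.min(),s.max())
    k=s>s.max()-26;print("axis",np.percentile(q[k],[1,50,99]),"all",np.percentile(q,[1,50,99]))
    for (a2,b2,c2,e2) in([tr] if n=="side" else []):
        C=p[b2:e2,a2:c2].astype(int);m=(C.max(2)<45).astype(np.uint8)
        cs=max(cv2.findContours(m,0,1)[0],key=cv2.contourArea)[:,0]+[a2,b2];print("tr2 cradle",rect(plane(n,cs,.029)))
        C=p[115:182,185:258].astype(int)
        m=(C[...,2]-C[...,0]>8).astype(np.uint8);cs=max(cv2.findContours(m,0,1)[0],key=cv2.contourArea)[:,0]+[185,115];print("tr3 rim",rect(plane(n,cs,.012)))
E
```

```text
top barrels [ 34  18  15  22 203] (array([658.6,   5.5]), array([46.6, 22.6]), 17.0)
[(-190, 96), (-186, 94), (-182, 89), (-178, 88), (-174, 90), (-170, 91)] -189.8776542043124 -167.28923572565293
axis [611.1865868  629.63234624 655.42552831] all [611.1865868  629.63234624 655.42552831]
side barrels [ 16   5  36  30 473] (array([652.4,  18.1]), array([85.8, 46.7]), -72.7)
[(-190, 98), (-186, 96), (-182, 92), (-178, 87), (-174, 90), (-170, 91), (-166, 91), (-162, 90), (-158, 90), (-154, 86), (-150, 84), (-146, 84), (-142, 85), (-138, 85), (-134, 85), (-130, 83), (-126, 81)] -207.49528452514113 -122.11719313209156
axis [609.83227376 627.08157416 646.89277018] all [609.43735563 627.84435209 647.9699121 ]
tr2 cradle (array([ 496.5, -289.7]), array([49.2, 33.5]), -88.9)
tr3 rim (array([503.3, 294.7]), array([201.6, 137.4]), 89.9)
```

play_rows --commands "0.36 0.98 0 0 0 -0.114;0.36 0.98 0 0 0 -0.114;0.36 0.98 0 0 0 -0.114;0.36 0.98 0 0 0 -0.114;0.36 0.98 0 0 0 -0.114;0.36 0.98 0 0 0 -0.114;0.36 0.98 0 0 0 -0.114;0.36 0.98 0 0 0 -0.114;0.36 0.98 0 0 0 -0.114;0.36 0.98 0 0 0 -0.114;0.36 0.98 0 0 0 -0.114;0.36 0.98 0 0 0 -0.114;0.36 0.98 0 0 0 -0.114;0.36 0.98 0 0 0 -0.114;0.36 0.98 0 0 0 -0.114;0 0 -0.5 0 0 0;0 0 -0.5 0 0 0;0 0 0 0 0 0;0 0 0 0 0 0" --grip 87

```text
time_s: 2.0
tcp_pos: [0.4303, -0.1235, 0.1926]
ee_rot: [[-0.982, -0.186, -0.001], [-0.186, 0.982, -0.0], [0.001, -0.0, -1.0]]
wrist_force: [0.3, -0.4, -0.5]
gripper_width: 0.997
gripper_force: 0.0
```

play_rows --commands "0 0 -0.8 0 0 0;0 0 -0.8 0 0 0;0 0 -0.8 0 0 0;0 0 -0.8 0 0 0;0 0 -0.8 0 0 0;0 0 -0.8 0 0 0;0 0 -0.3 0 0 0;0 0 -0.3 0 0 0;0 0 0 0 0 0;0 0 0 0 0 0"

```text
time_s: 3.0
tcp_pos: [0.4311, -0.1235, 0.0313]
ee_rot: [[-0.982, -0.186, 0.002], [-0.186, 0.982, -0.0], [-0.002, -0.0, -1.0]]
wrist_force: [0.3, -0.9, -0.3]
gripper_width: 1.004
gripper_force: 0.0
```

play_rows --commands "0 0 0 0 0 0;0 0 0 0 0 0;0 0 0 0 0 0;0 0 0 0 0 0;0 0 0 0 0 0;0 0 0 0 0 0;0 0 0 0 0 0;0 0 0 0 0 0" --grip 45

```text
time_s: 3.8
tcp_pos: [0.4304, -0.1233, 0.0307]
ee_rot: [[-0.983, -0.186, 0.0], [-0.186, 0.983, 0.0], [-0.0, 0.0, -1.0]]
wrist_force: [-0.7, 3.2, 4.5]
gripper_width: 0.615
gripper_force: 30.0
```

play_rows --commands "0 0 0.3 0 0 0;0 0 0.6 0 0 0;0 0 0.8 0 0 0;0 0 0.8 0 0 0;0 0 0.5 0 0 0;0.2 -0.5 0 0 0 -0.122;0.2 -0.7 0 0 0 -0.122;0.2 -0.8 0 0 0 -0.122;0.24 -1 0 0 0 -0.122;0.24 -1 0 0 0 -0.122;0.24 -1 0 0 0 -0.122;0.24 -1 0 0 0 -0.122;0.24 -0.8 0 0 0 -0.122;0.2 -0.7 0 0 0 -0.122;0.2 -0.5 0 0 0 -0.122;0 0 0 0 0 0;0 0 0 0 0 0"

```text
time_s: 5.5
tcp_pos: [0.4953, -0.3631, 0.1196]
ee_rot: [[-1.0, -0.003, -0.002], [-0.003, 1.0, 0.001], [0.002, 0.001, -1.0]]
wrist_force: [0.2, 0.2, -3.0]
gripper_width: 0.614
gripper_force: 30.0
```

play_rows --commands "0 0 -0.5 0 0 0;0 0 -0.8 0 0 0;0 0 -0.8 0 0 0;0 0 -0.4 0 0 0;0 0 -0.2 0 0 0;0 0 -0.05 0 0 0;0 0 -0.03 0 0 0;0 0 0 0 0 0;0 0 0 0 0 0"

```text
time_s: 6.4
tcp_pos: [0.4969, -0.3637, 0.0381]
ee_rot: [[-1.0, -0.004, 0.002], [-0.004, 1.0, -0.001], [-0.002, -0.001, -1.0]]
wrist_force: [-0.1, -0.1, -2.0]
gripper_width: 0.62
gripper_force: 30.0
```

play_rows --commands "0 0 -0.02 0 0 0;0 0 -0.02 0 0 0;0 0 0 0 0 0"

```text
time_s: 6.7
tcp_pos: [0.4963, -0.3634, 0.036]
ee_rot: [[-1.0, -0.004, -0.0], [-0.004, 1.0, 0.0], [0.0, 0.0, -1.0]]
wrist_force: [-0.7, -0.1, -3.7]
gripper_width: 0.616
gripper_force: 30.0
```

play_rows --commands "0 0 -0.025 0 0 0;0 0 -0.025 0 0 0;0 0 0 0 0 0;0 0 0 0 0 0"

```text
time_s: 7.1
tcp_pos: [0.4964, -0.3635, 0.0348]
ee_rot: [[-1.0, -0.004, 0.0], [-0.004, 1.0, -0.0], [-0.0, -0.0, -1.0]]
wrist_force: [-1.3, 0.3, -0.3]
gripper_width: 0.616
gripper_force: 30.0
```

play_rows --commands "0 0 0 0 0 0;0 0 0 0 0 0;0 0 0 0 0 0;0 0 0 0 0 0;0 0 0.3 0 0 0;0 0 0.6 0 0 0;0 0 0.8 0 0 0;0 0 0.8 0 0 0;0 0 0.5 0 0 0" --grip 76

```text
time_s: 8.0
tcp_pos: [0.4973, -0.364, 0.1274]
ee_rot: [[-1.0, -0.005, 0.003], [-0.005, 1.0, -0.002], [-0.003, -0.002, -1.0]]
wrist_force: [0.3, -0.5, -0.5]
gripper_width: 0.878
gripper_force: 0.0
```

play_rows --commands "-0.08 0.5 0 0 0 -0.035;-0.08 0.8 0 0 0 -0.035;-0.08 0.9 0 0 0 -0.035;-0.08 0.9 0 0 0 -0.035;-0.08 0.9 0 0 0 -0.035;-0.08 0.9 0 0 0 -0.035;-0.08 0.9 0 0 0 -0.035;-0.08 0.9 0 0 0 -0.035;-0.08 0.9 0 0 0 -0.035;-0.08 0.9 0 0 0 -0.035;-0.08 0.9 0 0 0 -0.035;-0.08 0.9 0 0 0 -0.035;-0.08 0.9 0 0 0 -0.035;-0.08 0.9 0 0 0 -0.035;-0.08 0.9 0 0 0 -0.035;-0.08 0.9 0 0 0 -0.035;-0.08 0.9 0 0 0 -0.035;-0.08 0.93 0 0 0 -0.02;0 0 0 0 0 0;0 0 0 0 0 0" --grip 50

```text
time_s: 10.0
tcp_pos: [0.452, 0.1088, 0.1239]
ee_rot: [[-0.996, 0.086, -0.001], [0.086, 0.996, -0.001], [0.001, -0.001, -1.0]]
wrist_force: [0.3, -0.3, -0.5]
gripper_width: 0.575
gripper_force: 0.0
```

play_rows --commands "0 0 -0.5 0 0 0;0 0 -0.8 0 0 0;0 0 -0.8 0 0 0;0 0 -0.6 0 0 0;0 0 -0.3 0 0 0;0 0 -0.1 0 0 0;0 0 0 0 0 0;0 0 0 0 0 0"

```text
time_s: 10.8
tcp_pos: [0.4537, 0.1086, 0.0322]
ee_rot: [[-0.996, 0.088, 0.001], [0.088, 0.996, 0.001], [-0.001, 0.001, -1.0]]
wrist_force: [-0.5, -0.5, 0.1]
gripper_width: 0.578
gripper_force: 0.0
```

play_rows --commands "0 0 0 0 0 0;0 0 0 0 0 0;0 0 0 0 0 0;0 0 0 0 0 0;0 0 0 0 0 0;0 0 0 0 0 0;0 0 0 0 0 0;0 0 0 0 0 0" --grip 10

```text
time_s: 11.6
tcp_pos: [0.4533, 0.1086, 0.0315]
ee_rot: [[-0.996, 0.088, 0.0], [0.088, 0.996, 0.0], [-0.0, 0.0, -1.0]]
wrist_force: [-1.3, 0.3, 1.2]
gripper_width: 0.204
gripper_force: 30.0
```

play_rows --commands "0 0 0.3 0 0 0;0 0 0.6 0 0 0;0 0 0.8 0 0 0;0 0 0.8 0 0 0;0 0 0.5 0 0 0;0.25 0.5 0 0 0 0.09;0.25 0.6 0 0 0 0.09;0.25 0.6 0 0 0 0.09;0.25 0.6 0 0 0 0.09;0.25 0.6 0 0 0 0.09;0.25 0.6 0 0 0 0.09;0.25 0.48 0 0 0 0.09;0 0 0 0 0 0;0 0 0 0 0 0"

```text
time_s: 13.0
tcp_pos: [0.5052, 0.2286, 0.12]
ee_rot: [[-1.0, -0.008, -0.002], [-0.008, 1.0, -0.002], [0.002, -0.002, -1.0]]
wrist_force: [0.0, -0.5, -2.3]
gripper_width: 0.202
gripper_force: 30.0
```

play_rows --commands "0 0 -0.5 0 0 0;0 0 -0.8 0 0 0;0 0 -0.8 0 0 0;0 0 -0.4 0 0 0;0 0 -0.2 0 0 0;0 0 -0.05 0 0 0;0 0 0 0 0 0;0 0 0 0 0 0"

```text
time_s: 13.8
tcp_pos: [0.5063, 0.2283, 0.0399]
ee_rot: [[-1.0, -0.007, 0.002], [-0.007, 1.0, 0.001], [-0.002, 0.001, -1.0]]
wrist_force: [-0.6, 0.9, -1.0]
gripper_width: 0.204
gripper_force: 30.0
```

play_rows --commands "0 0 -0.04 0 0 0;0 0 -0.03 0 0 0;0 0 -0.03 0 0 0;0 0 0 0 0 0;0 0 0 0 0 0"

```text
time_s: 14.3
tcp_pos: [0.5057, 0.2279, 0.036]
ee_rot: [[-1.0, -0.007, 0.0], [-0.007, 1.0, -0.0], [-0.0, -0.0, -1.0]]
wrist_force: [0.3, 0.1, -1.3]
gripper_width: 0.206
gripper_force: 30.0
```

play_rows --commands "0 0 -0.015 0 0 0;0 0 -0.01 0 0 0;0 0 0 0 0 0;0 0 0 0 0 0"

```text
time_s: 14.7
tcp_pos: [0.5058, 0.2279, 0.0356]
ee_rot: [[-1.0, -0.007, 0.0], [-0.007, 1.0, 0.0], [-0.0, 0.0, -1.0]]
wrist_force: [-1.2, 0.8, 3.8]
gripper_width: 0.204
gripper_force: 30.0
```

play_rows --commands "0 0 0 0 0 0;0 0 0 0 0 0;0 0 0 0 0 0;0 0 0 0 0 0;0 0 0.3 0 0 0;0 0 0.6 0 0 0;0 0 0.8 0 0 0;0 0 0.8 0 0 0;0 0 0.5 0 0 0" --grip 40

```text
time_s: 15.6
tcp_pos: [0.5065, 0.2284, 0.1279]
ee_rot: [[-1.0, -0.007, 0.003], [-0.007, 1.0, 0.002], [-0.003, 0.002, -1.0]]
wrist_force: [-0.0, -0.2, -0.4]
gripper_width: 0.457
gripper_force: 0.0
```

play_rows --commands "-0.09 -0.6 0 0 0 0.042;-0.09 -0.7 0 0 0 0.042;-0.09 -0.8 0 0 0 0.042;-0.09 -0.85 0 0 0 0.042;-0.09 -0.9 0 0 0 0.042;-0.09 -0.9 0 0 0 0.042;-0.09 -0.9 0 0 0 0.042;-0.09 -0.8 0 0 0 0.042;-0.09 -0.7 0 0 0 0.042;-0.09 -0.6 0 0 0 0.042;0 0 0 0 0 0;0 0 0 0 0 0" --grip 70

```text
time_s: 16.8
tcp_pos: [0.4781, -0.0052, 0.125]
ee_rot: [[-0.998, -0.068, -0.001], [-0.068, 0.998, -0.0], [0.001, -0.0, -1.0]]
wrist_force: [0.1, 1.1, 0.5]
gripper_width: 0.808
gripper_force: 0.0
```

play_rows --commands "0 0 -0.5 0 0 0;0 0 -0.8 0 0 0;0 0 -0.8 0 0 0;0 0 -0.6 0 0 0;0 0 -0.3 0 0 0;0 0 -0.1 0 0 0;0 0 0 0 0 0;0 0 0 0 0 0"

```text
time_s: 17.6
tcp_pos: [0.4794, -0.0043, 0.0329]
ee_rot: [[-0.998, -0.07, 0.002], [-0.07, 0.998, 0.0], [-0.002, 0.0, -1.0]]
wrist_force: [0.2, -0.8, 0.3]
gripper_width: 0.806
gripper_force: 0.0
```

play_rows --commands "0 0 0 0 0 0;0 0 0 0 0 0;0 0 0 0 0 0;0 0 0 0 0 0;0 0 0 0 0 0;0 0 0 0 0 0;0 0 0 0 0 0;0 0 0 0 0 0" --grip 25

```text
time_s: 18.4
tcp_pos: [0.4788, -0.0045, 0.0323]
ee_rot: [[-0.998, -0.07, 0.0], [-0.07, 0.998, 0.0], [-0.0, 0.0, -1.0]]
wrist_force: [0.5, 1.1, 1.8]
gripper_width: 0.415
gripper_force: 30.0
```

play_rows --commands "0 0 0.4 0 0 0;0 0 0.8 0 0 0;0 0 0.9 0 0 0;0 0 0.9 0 0 0;0 0 0.5 0 0 0;0.08 0.6 0 0 0 -0.038;0.08 0.8 0 0 0 -0.038;0.08 0.9 0 0 0 -0.038;0.08 1 0 0 0 -0.038;0.08 1 0 0 0 -0.038;0.08 1 0 0 0 -0.038;0.08 1 0 0 0 -0.038;0.08 1 0 0 0 -0.038;0.08 0.9 0 0 0 -0.038;0.08 0.8 0 0 0 -0.038;0.08 0.78 0 0 0 -0.038;0 0 0 0 0 0;0 0 0 0 0 0"

```text
time_s: 20.2
tcp_pos: [0.5042, 0.2884, 0.136]
ee_rot: [[-1.0, -0.007, -0.002], [-0.007, 1.0, -0.002], [0.002, -0.002, -1.0]]
wrist_force: [-1.2, -0.2, -2.5]
gripper_width: 0.412
gripper_force: 30.0
```

play_rows --commands "0 0 -0.5 0 0 0;0 0 -0.8 0 0 0;0 0 -0.8 0 0 0;0 0 -0.7 0 0 0;0 0 -0.3 0 0 0;0 0 -0.1 0 0 0;0 0 -0.05 0 0 0;0 0 0 0 0 0;0 0 0 0 0 0"

```text
time_s: 21.1
tcp_pos: [0.5056, 0.2892, 0.0407]
ee_rot: [[-1.0, -0.007, 0.001], [-0.007, 1.0, 0.001], [-0.001, 0.001, -1.0]]
wrist_force: [-0.1, -0.8, -1.0]
gripper_width: 0.412
gripper_force: 30.0
```

play_rows --commands "0 0 -0.04 0 0 0;0 0 -0.03 0 0 0;0 0 -0.03 0 0 0;0 0 0 0 0 0;0 0 0 0 0 0"

```text
time_s: 21.6
tcp_pos: [0.5051, 0.2888, 0.0367]
ee_rot: [[-1.0, -0.007, -0.0], [-0.007, 1.0, -0.0], [0.0, -0.0, -1.0]]
wrist_force: [-0.3, -0.8, -0.9]
gripper_width: 0.409
gripper_force: 30.0
```

play_rows --commands "0 0 -0.01 0 0 0;0 0 -0.01 0 0 0;0 0 0 0 0 0;0 0 0 0 0 0"

```text
time_s: 22.0
tcp_pos: [0.5051, 0.2888, 0.0363]
ee_rot: [[-1.0, -0.007, 0.0], [-0.007, 1.0, 0.0], [-0.0, 0.0, -1.0]]
wrist_force: [-1.4, 0.1, -0.2]
gripper_width: 0.413
gripper_force: 30.0
```

play_rows --commands "0 0 0 0 0 0;0 0 0 0 0 0;0 0 0 0 0 0;0 0 0 0 0 0;0 0 0.3 0 0 0;0 0 0.6 0 0 0;0 0 0.8 0 0 0;0 0 1 0 0 0;0 0 1 0 0 0;0 0 0.8 0 0 0;0 0 0 0 0 0" --grip 52

```text
time_s: 23.1
tcp_pos: [0.5071, 0.2903, 0.1762]
ee_rot: [[-1.0, -0.008, 0.007], [-0.008, 1.0, 0.006], [-0.008, 0.006, -1.0]]
wrist_force: [0.2, 0.6, 0.0]
gripper_width: 0.597
gripper_force: 0.0
```

play_rows --commands "0.42 -0.74 0 0 0 -0.785;0.42 -0.74 0 0 0 -0.785;0.42 -0.74 0 0 0 -0.785;0.42 -0.74 0 0 0 -0.785;0.42 -0.74 0 0 0 -0.785;0.42 -0.74 0 0 0 -0.785;0.42 -0.74 0 0 0 -0.785;0.42 -0.74 0 0 0 -0.785;0.42 -0.74 0 0 0 -0.785;0.42 -0.74 0 0 0 -0.785;0.42 -0.74 0 0 0 -0.785;0 0 0 0 0 0;0 0 0 0 0 0" --grip 80

```text
time_s: 24.4
tcp_pos: [0.6477, 0.0277, 0.1697]
ee_rot: [[-0.305, 0.952, -0.008], [0.952, 0.305, 0.027], [0.028, 0.001, -1.0]]
wrist_force: [0.2, 0.1, -0.6]
gripper_width: 0.919
gripper_force: 0.0
```

```bash
python3 - <<'E'
from h import *
p,_=cams.capture("top");q,_=cams.capture("side")
cv2.imwrite("pics/v1.png",np.hstack([cv2.resize(p[150:330,90:370],(400,257)),cv2.resize(q[100:280,170:450],(400,257))]))
print(r.sense()["joints"])
E
```

```text
[  16.08352737   26.61899206    0.64334069   -1.76955861  -64.02788024
 -177.4058548 ]
```

View pics/v1.png

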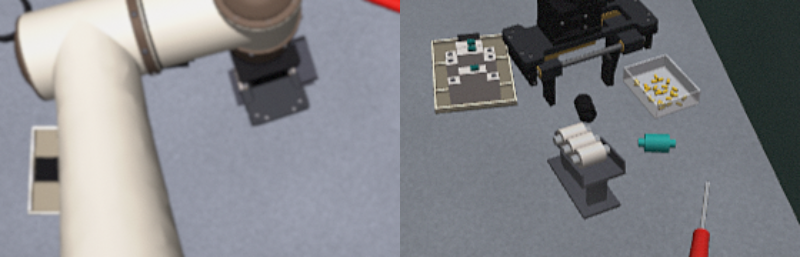

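The two breakers stand properly in the three-bay tray and the three fuses are intact. Joint 6 has reached its limit, so I'll use the equivalent grasp half a turn back.

play_rows --commands "0 0 0 0 0 0.3;0 0 0 0 0 0.6;0 0 0 0 0 0.95;0 0 0 0 0 0.95;0 0 0 0 0 0.95;0 0 0 0 0 0.95;0 0 0 0 0 0.95;0 0 0 0 0 0.95;0 0 0 0 0 0.95;0 0 0 0 0 0.95;0 0 0 0 0 0.95;0 0 0 0 0 0.95;0 0 0 0 0 0.95;0 0 0 0 0 0.95;0 0 0 0 0 0.95;0 0 0 0 0 0.95;0 0 0 0 0 0.95;0 0 0 0 0 0.95;0 0 0 0 0 0.95;0 0 0 0 0 0.95"

```text
time_s: 26.5
tcp_pos: [0.6473, 0.0304, 0.1705]
ee_rot: [[-0.121, -0.993, -0.005], [-0.992, 0.121, -0.027], [0.028, 0.002, -1.0]]
wrist_force: [-0.6, -0.6, 0.1]
gripper_width: 0.919
gripper_force: 0.0
```

play_rows --commands "0 0 0 0 0 0.95;0 0 0 0 0 0.95;0 0 0 0 0 0.6;0 0 0 0 0 0.3;0 0 0 0 0 0;0 0 0 0 0 0"

```text
time_s: 27.1
tcp_pos: [0.6476, 0.0299, 0.1705]
ee_rot: [[0.287, -0.958, 0.006], [-0.958, -0.287, -0.027], [0.028, 0.002, -1.0]]
wrist_force: [0.7, -0.1, 0.3]
gripper_width: 0.919
gripper_force: 0.0
```

play_rows --commands "-0.08 0.24 0 0.09 0.02 -0.03;-0.08 0.24 0 0.09 0.02 -0.03;0 0 -0.6 0 0 0;0 0 -0.8 0 0 0;0 0 -0.6 0 0 0;0 0 0 0 0 0;0 0 0 0 0 0"

```text
time_s: 27.8
tcp_pos: [0.6434, 0.0435, 0.1108]
ee_rot: [[0.278, -0.961, 0.0], [-0.961, -0.278, -0.0], [0.0, -0.0, -1.0]]
wrist_force: [0.5, -0.6, 1.3]
gripper_width: 0.921
gripper_force: 0.0
```

```bash
python3 - <<'E'
from h import *
q,_=cams.capture("side");print(r.sense()["joints"])
cv2.imwrite("pics/v2.png",cv2.resize(q[140:260,230:380],(750,600),interpolation=2))
E
```

```text
[ 1.82208996e+01  2.91395161e+01 -4.89037787e+00  2.06266976e-02
 -5.58557968e+01 -2.10386717e+00]
```

View pics/v2.png

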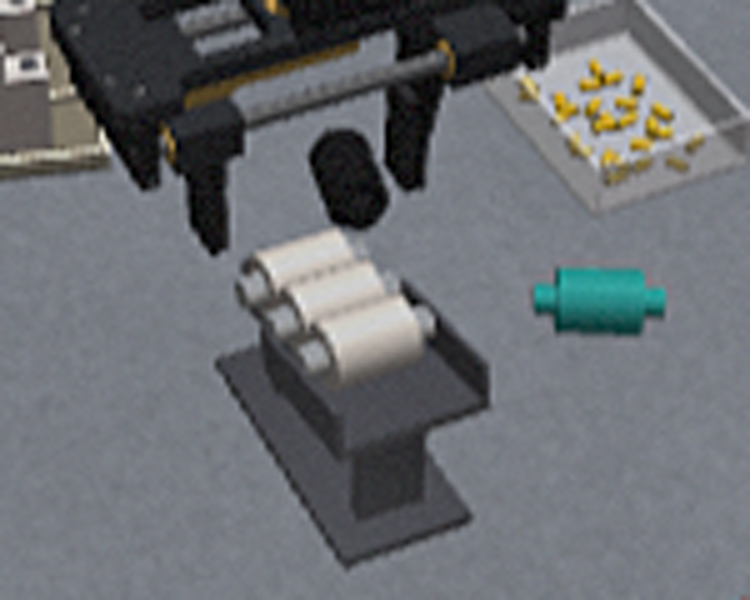

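The fingers straddle the end fuse at crop (300,267), so I'll descend and grip.

play_rows --commands "0 0.03 -0.4 0 0 0;0 0 -0.5 0 0 0;0 0 -0.5 0 0 0;0 0 -0.4 0 0 0;0 0 -0.2 0 0 0;0 0 -0.06 0 0 0;0 0 0 0 0 0;0 0 0 0 0 0"

```text
time_s: 28.65
tcp_pos: [0.6437, 0.0443, 0.0493]
ee_rot: [[0.278, -0.961, 0.001], [-0.961, -0.278, 0.0], [0.0, -0.001, -1.0]]
wrist_force: [0.1, -0.4, 0.5]
gripper_width: 0.923
gripper_force: 0.0
```

play_rows --commands "0 0 0 0 0 0;0 0 0 0 0 0;0 0 0 0 0 0;0 0 0 0 0 0;0 0 0 0 0 0;0 0 0 0 0 0;0 0 0 0 0 0" --grip 48

```text
time_s: 29.35
tcp_pos: [0.6432, 0.0442, 0.0488]
ee_rot: [[0.278, -0.961, 0.0], [-0.961, -0.278, 0.0], [0.0, -0.0, -1.0]]
wrist_force: [0.5, -0.1, 0.9]
gripper_width: 0.661
gripper_force: 30.0
```

play_rows --commands "0 0 0.2 0 0 0;0 0 0.4 0 0 0;0 0 0.6 0 0 0;0 0 0.8 0 0 0;0 0 0.8 0 0 0;0 0 0.8 0 0 0;0 0 0.3 0 0 0;0 0 0 0 0 0;0 0 0 0 0 0"

```text
time_s: 30.25
tcp_pos: [0.6423, 0.0442, 0.1647]
ee_rot: [[0.277, -0.961, -0.002], [-0.961, -0.277, 0.0], [-0.001, 0.002, -1.0]]
wrist_force: [0.7, -0.0, -1.5]
gripper_width: 0.662
gripper_force: 30.0
```

play_rows --commands "-0.3 0.7 0 0 0 -0.14;-0.4 0.88 0 0 0 -0.155;-0.4 0.9 0 0 0 -0.155;-0.4 0.9 0 0 0 -0.155;-0.4 0.9 0 0 0 -0.155;-0.4 0.9 0 0 0 -0.155;-0.4 0.9 0 0 0 -0.155;-0.4 0.9 0 0 0 -0.155;-0.4 0.9 0 0 0 -0.155;-0.4 0.9 0 0 0 -0.155;-0.4 0.9 0 0 0 -0.155;-0.29 0.78 0 0 0 -0.15;0 0 0 0 0 0;0 0 0 0 0 0"

```text
time_s: 31.65
tcp_pos: [0.5045, 0.3578, 0.1639]
ee_rot: [[0.006, -1.0, -0.002], [-1.0, -0.006, -0.002], [0.002, 0.002, -1.0]]
wrist_force: [0.5, 0.1, -0.4]
gripper_width: 0.659
gripper_force: 30.0
```

```bash
python3 - <<'E'
from h import *
q,_=cams.capture("side");p,_=cams.capture("top")
cv2.imwrite("pics/v3.png",np.hstack([cv2.resize(q[80:260,170:360],(400,380),interpolation=2),cv2.resize(p[150:340,90:290],(400,380),interpolation=2)]))
E
```

```text
(no output)
```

View pics/v3.png

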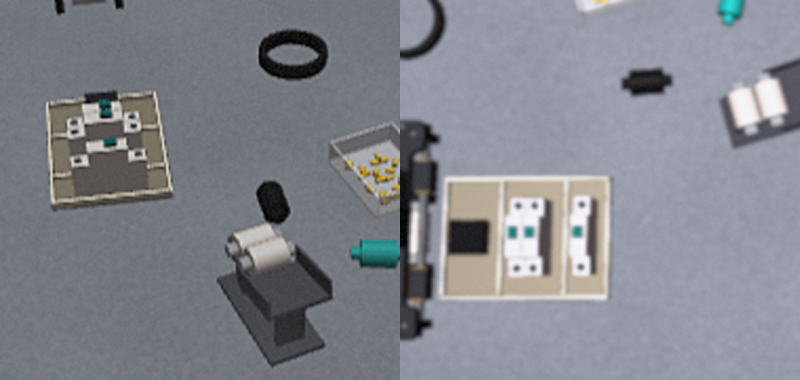

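The next fuse rolled down to the stop and both breakers are seated. Lowering the held fuse into the cradle.

play_rows --commands "0 0 -0.5 0 0 0;0 0 -0.9 0 0 0;0 0 -0.9 0 0 0;0 0 -0.9 0 0 0;0 0 -0.7 0 0 0;0 0 -0.4 0 0 0;0 0 -0.2 0 0 0;0 0 -0.1 0 0 0;0 0 0 0 0 0;0 0 0 0 0 0"

```text
time_s: 32.75
tcp_pos: [0.5059, 0.3585, 0.0286]
ee_rot: [[0.005, -1.0, 0.002], [-1.0, -0.005, 0.001], [-0.001, -0.002, -1.0]]
wrist_force: [-0.7, 0.0, -0.8]
gripper_width: 0.661
gripper_force: 30.0
```

play_rows --commands "0 0 -0.08 0 0 0;0 0 -0.06 0 0 0;0 0 -0.05 0 0 0;0 0 -0.03 0 0 0;0 0 0 0 0 0;0 0 0 0 0 0"

```text
time_s: 33.35
tcp_pos: [0.5054, 0.358, 0.021]
ee_rot: [[0.005, -1.0, 0.0], [-1.0, -0.005, -0.0], [0.0, -0.0, -1.0]]
wrist_force: [-0.0, -0.7, -0.8]
gripper_width: 0.658
gripper_force: 30.0
```

play_rows --commands "0 0 -0.03 0 0 0;0 0 -0.03 0 0 0;0 0 -0.02 0 0 0;0 0 0 0 0 0;0 0 0 0 0 0"

```text
time_s: 33.85
tcp_pos: [0.5054, 0.358, 0.0186]
ee_rot: [[0.005, -1.0, 0.0], [-1.0, -0.005, -0.0], [0.0, -0.0, -1.0]]
wrist_force: [0.3, -0.1, -0.5]
gripper_width: 0.659
gripper_force: 30.0
```

play_rows --commands "0 0 -0.015 0 0 0;0 0 -0.01 0 0 0;0 0 0 0 0 0;0 0 0 0 0 0"

```text
time_s: 34.25
tcp_pos: [0.5055, 0.358, 0.0179]
ee_rot: [[0.005, -1.0, 0.0], [-1.0, -0.005, 0.0], [-0.0, -0.0, -1.0]]
wrist_force: [0.8, -0.1, 0.1]
gripper_width: 0.659
gripper_force: 30.0
```

play_rows --commands "0 0 -0.015 0 0 0;0 0 0 0 0 0;0 0 0 0 0 0"

```text
time_s: 34.55
tcp_pos: [0.5055, 0.358, 0.0178]
ee_rot: [[0.005, -1.0, 0.0], [-1.0, -0.005, 0.0], [-0.0, -0.0, -1.0]]
wrist_force: [-1.1, -0.9, 3.4]
gripper_width: 0.662
gripper_force: 30.0
```

play_rows --commands "0 0 0 0 0 0;0 0 0 0 0 0;0 0 0 0 0 0;0 0 0 0 0 0;0 0 0 0 0 0;0 0 0.3 0 0 0;0 0 0.6 0 0 0;0 0 0.9 0 0 0;0 0 0.9 0 0 0;0 0 0.9 0 0 0;0 0 0.9 0 0 0;0 0 0.5 0 0 0;0 0 0 0 0 0" --grip 80

```text
time_s: 35.85
tcp_pos: [0.5066, 0.3591, 0.1711]
ee_rot: [[0.006, -1.0, 0.005], [-1.0, -0.006, 0.005], [-0.005, -0.005, -1.0]]
wrist_force: [-0.0, 0.4, 0.0]
gripper_width: 0.921
gripper_force: 0.0
```

play_rows --commands "0.3 -0.7 0 0 0 0.14;0.4 -0.88 0 0 0 0.155;0.4 -0.9 0 0 0 0.155;0.4 -0.9 0 0 0 0.155;0.4 -0.9 0 0 0 0.155;0.4 -0.9 0 0 0 0.155;0.4 -0.9 0 0 0 0.155;0.4 -0.9 0 0 0 0.155;0.4 -0.9 0 0 0 0.155;0.4 -0.9 0 0 0 0.155;0.4 -0.9 0 0 0 0.155;0.29 -0.78 0 0 0 0.15;0 0 0 0 0 0;0 0 0 0 0 0"

```text
time_s: 37.25
tcp_pos: [0.6425, 0.0437, 0.1662]
ee_rot: [[0.276, -0.961, -0.002], [-0.961, -0.276, -0.0], [-0.0, 0.002, -1.0]]
wrist_force: [-1.1, -0.7, -0.8]
gripper_width: 0.922
gripper_force: 0.0
```

```bash
python3 - <<'E'
from h import *
q,_=cams.capture("side")
cv2.imwrite("pics/v4.png",cv2.resize(q[100:260,170:370],(750,600),interpolation=2))
E
```

```text
(no output)
```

View pics/v4.png

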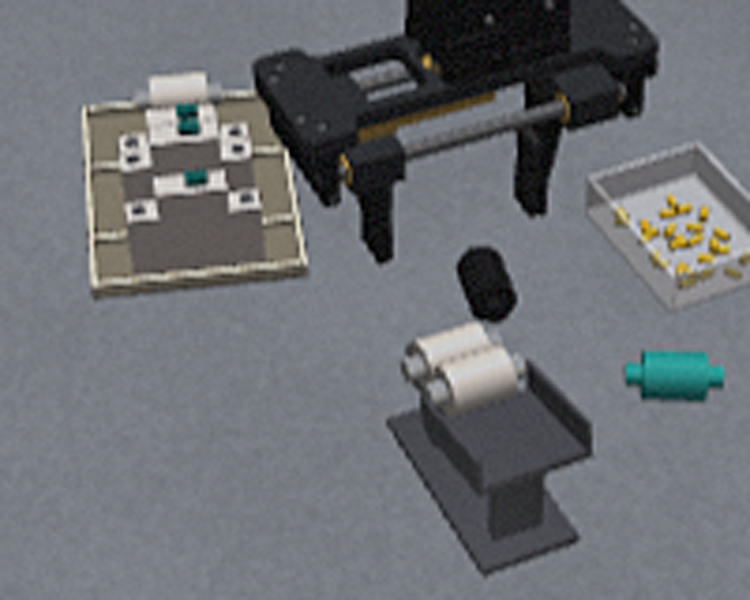

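The fuse lies in the three-bay tray's cradle at crop (180,88), and two fuses are left at the stop at (450,365). Taking the second one.

play_rows --commands "0.02 0.02 -0.5 0 0 0;0 0 -0.8 0 0 0;0 0 -0.8 0 0 0;0 0 -0.7 0 0 0;0 0 -0.5 0 0 0;0 0 -0.4 0 0 0;0 0 -0.16 0 0 0;0 0 0 0 0 0;0 0 0 0 0 0"

```text
time_s: 38.2
tcp_pos: [0.6442, 0.0452, 0.0524]
ee_rot: [[0.278, -0.961, 0.002], [-0.961, -0.278, 0.0], [0.0, -0.002, -1.0]]
wrist_force: [0.7, 0.2, 1.7]
gripper_width: 0.92
gripper_force: 0.0
```

play_rows --commands "0 0 0 0 0 0;0 0 0 0 0 0;0 0 0 0 0 0;0 0 0 0 0 0;0 0 0 0 0 0;0 0 0 0 0 0;0 0 0 0 0 0" --grip 48

```text
time_s: 38.9
tcp_pos: [0.6438, 0.0448, 0.0519]
ee_rot: [[0.278, -0.961, 0.0], [-0.961, -0.278, -0.0], [0.0, -0.0, -1.0]]
wrist_force: [-0.7, -0.2, 2.0]
gripper_width: 0.662
gripper_force: 30.0
```

play_rows --commands "0 0 0.2 0 0 0;0 0 0.4 0 0 0;0 0 0.6 0 0 0;0 0 0.8 0 0 0;0 0 0.8 0 0 0;0 0 0.8 0 0 0;0 0 0.3 0 0 0;0 0 0 0 0 0;0 0 0 0 0 0"

```text
time_s: 39.8
tcp_pos: [0.643, 0.0448, 0.1676]
ee_rot: [[0.277, -0.961, -0.002], [-0.961, -0.277, 0.0], [-0.001, 0.002, -1.0]]
wrist_force: [0.2, -0.5, -1.3]
gripper_width: 0.667
gripper_force: 30.0
```

play_rows --commands "-0.3 -0.6 0 0 0 -0.14;-0.4 -0.8 0 0 0 -0.14;-0.4 -0.9 0 0 0 -0.14;-0.4 -0.9 0 0 0 -0.14;-0.4 -0.9 0 0 0 -0.14;-0.4 -0.9 0 0 0 -0.14;-0.4 -0.9 0 0 0 -0.14;-0.4 -0.9 0 0 0 -0.14;-0.4 -0.9 0 0 0 -0.14;-0.4 -0.9 0 0 0 -0.14;-0.4 -0.9 0 0 0 -0.14;-0.32 -0.8 0 0 0 -0.14;-0.25 -0.65 0 0 0 -0.16;0 0 0 0 0 0;0 0 0 0 0 0"

```text
time_s: 41.3
tcp_pos: [0.4964, -0.284, 0.1675]
ee_rot: [[0.004, -1.0, -0.002], [-1.0, -0.004, 0.001], [-0.001, 0.002, -1.0]]
wrist_force: [-0.3, 0.2, -0.3]
gripper_width: 0.66
gripper_force: 30.0
```

```bash
python3 - <<'E'
from h import *
q,_=cams.capture("side");p,_=cams.capture("top")
cv2.imwrite("pics/v5.png",np.hstack([cv2.resize(q[150:420,170:370],(400,540)),cv2.resize(p[150:340,290:490],(400,540))]))
E
```

```text
(no output)
```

View pics/v5.png

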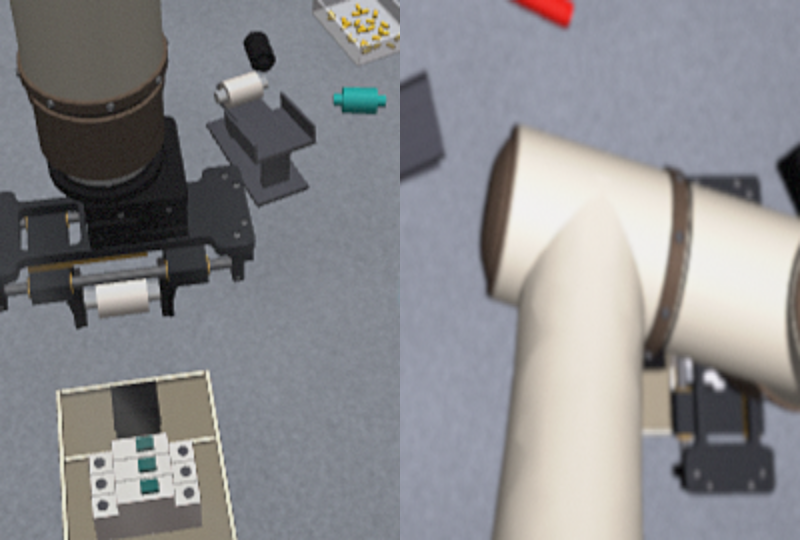

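The held fuse is well gripped, the triple breaker is seated in the large bay, and the last fuse rests at the stop. Lowering into the cradle.

play_rows --commands "0 0 -0.5 0 0 0;0 0 -0.9 0 0 0;0 0 -0.9 0 0 0;0 0 -0.9 0 0 0;0 0 -0.7 0 0 0;0 0 -0.4 0 0 0;0 0 -0.2 0 0 0;0 0 -0.1 0 0 0;0 0 0 0 0 0;0 0 0 0 0 0"

```text
time_s: 42.4
tcp_pos: [0.4983, -0.2839, 0.0316]
ee_rot: [[0.006, -1.0, 0.002], [-1.0, -0.006, -0.001], [0.001, -0.002, -1.0]]
wrist_force: [0.2, -0.1, -0.2]
gripper_width: 0.661
gripper_force: 30.0
```

play_rows --commands "0 0 -0.1 0 0 0;0 0 -0.08 0 0 0;0 0 -0.06 0 0 0;0 0 -0.03 0 0 0;0 0 0 0 0 0;0 0 0 0 0 0"

```text
time_s: 43.0
tcp_pos: [0.4976, -0.2837, 0.0224]
ee_rot: [[0.005, -1.0, 0.0], [-1.0, -0.005, 0.0], [-0.0, -0.0, -1.0]]
wrist_force: [-0.5, 0.2, -1.7]
gripper_width: 0.662
gripper_force: 30.0
```

play_rows --commands "-0.04 0 -0.02 0 0 0;0 0 -0.02 0 0 0;0 0 0 0 0 0;0 0 0 0 0 0"

```text
time_s: 43.4
tcp_pos: [0.4972, -0.284, 0.0221]
ee_rot: [[0.006, -1.0, 0.002], [-1.0, -0.006, -0.001], [0.001, -0.002, -1.0]]
wrist_force: [0.3, 0.5, 5.4]
gripper_width: 0.66
gripper_force: 30.0
```

play_rows --commands "0 0 -0.015 0 0 0;0 0 0 0 0 0;0 0 0 0 0 0"

```text
time_s: 43.7
tcp_pos: [0.4973, -0.2841, 0.0221]
ee_rot: [[0.006, -1.0, 0.002], [-1.0, -0.006, -0.001], [0.001, -0.002, -1.0]]
wrist_force: [-0.5, 0.5, 8.8]
gripper_width: 0.663
gripper_force: 30.0
```

play_rows --commands "0 0 0.02 0 0 0;0 0 0 0 0 0;0 0 0 0 0 0"

```text
time_s: 44.0
tcp_pos: [0.4972, -0.284, 0.0222]
ee_rot: [[0.006, -1.0, 0.002], [-1.0, -0.006, -0.001], [0.001, -0.002, -1.0]]
wrist_force: [0.6, -0.2, 6.0]
gripper_width: 0.666
gripper_force: 30.0
```

Contact is firm, so I'll release and retreat clear.

play_rows --commands "0 0 0 0 0 0;0 0 0 0 0 0;0 0 0 0 0 0;0 0 0 0 0 0;0 0 0 0 0 0;0 0 0.3 0 0 0;0 0 0.6 0 0 0;0 0 0.9 0 0 0;0 0 0.9 0 0 0;0 0 0.9 0 0 0;0 0 0.9 0 0 0;0 0 0.5 0 0 0;0 0 0 0 0 0" --grip 80

```text
time_s: 45.3
tcp_pos: [0.4979, -0.2843, 0.1749]
ee_rot: [[0.006, -1.0, 0.006], [-1.0, -0.006, -0.002], [0.002, -0.006, -1.0]]
wrist_force: [-0.5, -0.4, -0.1]
gripper_width: 0.92
gripper_force: 0.0
```

play_rows --commands "-0.1 0.8 0.2 0 0 0;-0.1 0.9 0.2 0 0 0;-0.1 0.9 0.2 0 0 0;-0.1 0.9 0 0 0 0;-0.1 0.9 0 0 0 0;-0.1 0.9 0 0 0 0;-0.1 0.9 0 0 0 0;-0.1 0.9 0 0 0 0;-0.1 0.9 0 0 0 0;0 0 0 0 0 0;0 0 0 0 0 0"

```text
time_s: 46.4
tcp_pos: [0.4689, -0.0434, 0.1888]
ee_rot: [[0.007, -1.0, -0.001], [-1.0, -0.007, -0.0], [0.0, 0.001, -1.0]]
wrist_force: [-0.4, -0.2, 0.4]
gripper_width: 0.92
gripper_force: 0.0
```

```bash
python3 - <<'E'
from h import *
q,_=cams.capture("side");p,_=cams.capture("top")
cv2.imwrite("pics/v6.png",np.hstack([q[100:420,170:370],p[150:340,90:490][:,:].copy() if 0 else cv2.resize(p[130:340,90:490],(600,320))]))
E
```

```text
(no output)
```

View pics/v6.png

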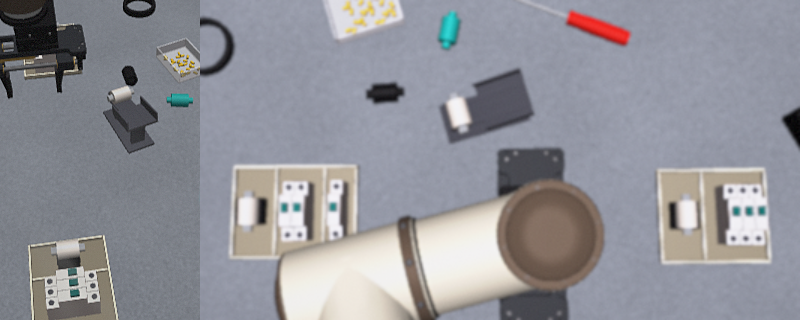

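Everything is where it belongs: fuses in the cradles at (248,212) and (685,215), breakers in their bays, and the last fuse at the stop at (458,112). Handing in.

```bash
python3 -c "
from station import r
print(r.finish_job())"
```

```text
the job is handed in; nothing more can be done
None
```

I handed the job in at about 46 s of the 115 s allowed: all three breakers are in their bays, each tray has a fuse in its cradle, and the last fuse rests at the stop; the hand-in call gave no verdict.

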